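Sort the treatment table after a session

ROBOT

A 6-joint arm with a two-finger parallel gripper is mounted at the origin on the work surface. World frame = base frame: x ahead of the robot, y to its left, z up, the work surface at z = 0. Lengths are in m, angles in rad, forces in N, time in s.
With the tool pointing down it reaches from about 0.375 to 0.9 m from the base axis. Payload 3.1 kg.
Tool frame: the origin (TCP) lies between the finger pads; the fingertips stand 8 mm ahead of it and the grasp point (between the pads) lies 11 mm behind it; z points along the fingers, y is the line along which they close (so a half turn about z gives the same grasp; the last joint's range is limited). The gripper opens to 85 mm and grips with 20 to 120 N. Pads are 22 mm wide; open, the fingers measure 114 mm over their backs; the gripper's body (76 mm by 85 mm) begins 54 mm behind the grasp point. The pads swing forward as they close: fully open they stand 13 mm farther back than shut.
Start: joints at [1.067, 0.527, 1.433, -0, 1.181, -0.178], TCP at [0.2, 0.592, 0.239] pointing down, gripper open.
Joint ranges: [-3.08, 3.08], [-0.75, 2.2], [0.22, 2.44], [-1.43, 4.57], [0, 2.65], [-2.85, 2.85]. Speed limits (rad/s): [2.79, 2.79, 3.14, 3.14, 3.14, 3.14].

INTERFACE

Orientations are given as a unit quaternion [x, y, z, w].
In Python, from station import readout, cams, sign_off gives the robot as it stands.
- The arm moves only by the tool send_rows, never from a script. Its argument "commands" is text: rows parted by semicolons, each of 5 numbers parted by spaces: the finger opening in mm, from 0 to 85.4, then the shift along the tool's x, y, z each as a share of 0.02 m, from -1 to 1, then the turn about the tool's z as a share of 4 degrees, from -1 to 1. In form: grip dx dy dz spin; .... A call has 1 to 20 rows; each row shifts and turns the commanded pose from where the row before left it, along the tool's axes as they then stand; what a row does not reach is not made up. A row lasts 1/12 s, in which the tool goes at most 41.7 mm and 7.16 degrees, less where a joint would pass 70% of its speed; a pose out of reach is approached as far as the arm can. A call with a number of a shift or a turn outside -1 to 1 is refused whole. A call with a gripper value outside its range is refused whole. The fingers move at their own pace and stop on an object; "grip_force" is the grip in N (left out, the last holds). Time passes only in rows, so rows that do not move let the fingers close. It gives the time, the measured TCP pose, the force, the opening and the grip force at its end, in the units of the state.
- readout.sense(): the state, without advancing time (a new reading comes with each control period).
- cams.snapshot(name): name is "side" or "top" or "wrist"; returns a dict with "pixels" (384x512x3 uint8, red, green, blue), "intrinsics" (3x3 intrinsics, pixels), "eye" and "rotation" of the camera in the world. Camera axes: x right, y down, z forward; pixel columns grow to the right and rows downward; lengths in m; the calibration is good to about 2 mm. A picture is of the moment at which its call begins. There is no depth.
- sign_off(): hands the job in; it is judged then, once.
The state is a dict: "t": time; "q": joint angles; "qd": joint speeds; "tau": joint torques, N m; "tcp_pos": TCP position; "tool_rot": TCP orientation; "force": force on the tool from outside, world axes, zero at the start; "ft_torque": the same for the moment, N m; "finger_gap": opening from 0.0 (shut) to 1.0 (fully open); "gripper_force": force on a finger pad.
Only numpy, scipy, OpenCV 4.12 (cv2) and the standard library are available. Lean on these libraries where they do the work, as an engineer would, in place of code of your own. Each camera call takes 0.05 s, during which the arm holds its last target. There are 200 camera calls.

TASK

Clear the treatment table by kind: put the two steel instruments (forceps and retractor) in the dark grey steel tray, stand the two amber specimen jars upright in the white tray, and lay the electrode in the blue tray. Each thing must rest flat on its own tray's floor, not on a rim or on another thing; set things down gently rather than dropping them, never tip a jar over, and leave the cup and the meter where they stand.

Things in the scene. Friction and masses are not known exactly. Their poses are not given: they have to be found in the camera images.
- forceps: Steel ring-handled forceps lying flat, 117 mm long: square box joint in the middle (24 long, 16 wide, 14 high), narrow closed jaws to +x (tip 55 mm from the origin, 9 mm wide), two finger rings to -x (end 62 mm from the origin, 57 mm over both rings, 8 mm high). Origin: on the underside, below the centre of the box joint, where it is best gripped across y; x along the forceps, z up. About 60 g.
- retractor: Steel hand retractor lying flat: bar handle 85 mm long, 18 wide, 14 high (x from -57 to +27 mm) with four dark grooves, then a thin neck to +x that turns up into a small blade (24 mm wide, 43 mm high) at x = 61 mm. Origin: on the underside, on the handle's centre line; x along it, z up. Grip it across y at the origin. About 90 g.
- jar_white: Amber glass specimen jar with a WHITE cap: straight round body 40 mm diameter, 40 mm high, cap 35 mm diameter, 14 mm high, 54 mm in all; about 80 g. Stands upright. Origin: centre of the underside; z up along the jar
- jar_orange: Amber glass specimen jar with an ORANGE cap: straight round body 40 mm diameter, 40 mm high, cap 35 mm diameter, 14 mm high, 54 mm in all; about 80 g. Stands upright. Origin: centre of the underside; z up along the jar
- electrode: Hand electrode lying flat: black square handle 75 mm long, 18 wide, 18 high (x from -37 to +37 mm), with a flat copper disc (38 mm diameter, 10 mm high, a brass boss on top) on its end, centred at x = 52 mm, far edge at x = 71 mm. Origin: on the underside at the handle's centre; x towards the disc, z up. Grip it across y at the origin. About 70 g.
- steel_tray: Dark grey steel tray, for instruments: 165 mm (its x) by 150 mm (its y), 25 mm high outside; walls and floor 5 mm thick, so inside 155 x 140 mm, inner floor 5 mm above its origin. Fixed to the table. Origin: centre of the underside; z up
- white_tray: White enamel tray, for specimen jars: 165 mm (its x) by 150 mm (its y), 25 mm high outside; walls and floor 5 mm thick, so inside 155 x 140 mm, inner floor 5 mm above its origin. Fixed to the table. Origin: centre of the underside; z up
- blue_tray: Blue plastic tray, for electrodes: 165 mm (its x) by 150 mm (its y), 25 mm high outside; walls and floor 5 mm thick, so inside 155 x 140 mm, inner floor 5 mm above its origin. Fixed to the table. Origin: centre of the underside; z up
- cup: Bystander: small empty white porcelain cup, 48 mm across, 55 mm high, loose, standing between trays. Origin: centre of the underside.
- meter: Bystander: small black dial meter with a pale face on both sides, base 50 x 50 mm, 67 mm high, loose, standing between trays. Origin: centre of the underside.

How it is judged:
At the end, for the whole second after the job is handed in: Forceps and retractor in the steel tray, both jars in the white tray, electrode in the blue tray: each origin within 80 mm (tray x) and 70 mm (tray y) of the tray centre and under 12 mm above the tray's underside, z axis within 0.15 rad of vertical, slower than 0.02 m/s (x of forceps in the frame of steel_tray between -0.08 and 0.08 m and y of forceps in the frame of steel_tray between -0.07 and 0.07 m and z of each of forceps, retractor in the frame of steel_tray below 0.012 m and angle between each of forceps, retractor, jar_white, jar_orange, electrode's own z axis and vertical below 0.15 rad and linear speed of each of forceps, retractor, jar_white, jar_orange, electrode below 0.02 m/s and x of retractor in the frame of steel_tray between -0.08 and 0.08 m and y of retractor in the frame of steel_tray between -0.07 and 0.07 m and x of jar_white in the frame of white_tray between -0.08 and 0.08 m and y of jar_white in the frame of white_tray between -0.07 and 0.07 m and z of each of jar_white, jar_orange in the frame of white_tray below 0.012 m and x of jar_orange in the frame of white_tray between -0.08 and 0.08 m and y of jar_orange in the frame of white_tray between -0.07 and 0.07 m and x of electrode in the frame of blue_tray between -0.08 and 0.08 m and y of electrode in the frame of blue_tray between -0.07 and 0.07 m and z of electrode in the frame of blue_tray below 0.012 m); the robot touches nothing.
It fails at once if the cup or the meter is pushed more than 20 mm from its place (distance of any of cup, meter from where it was at the start of the episode above 0.02 m).
It fails at once if a specimen jar is tipped by more than about 45 degrees (angle between any of jar_white, jar_orange's own z axis and vertical above 0.8 rad).
It fails at once if a thing is dropped or thrown: it falls free, faster than 0.3 m/s, touching nothing, its origin still more than 30 mm above the table (a drop from a few centimetres) ((height (world z) of forceps above 0.03 m and linear speed of forceps above 0.3 m/s and contact force between forceps and anything else below 0.01 N) or (height (world z) of retractor above 0.03 m and linear speed of retractor above 0.3 m/s and contact force between retractor and anything else below 0.01 N) or (height (world z) of jar_white above 0.03 m and linear speed of jar_white above 0.3 m/s and contact force between jar_white and anything else below 0.01 N) or (height (world z) of jar_orange above 0.03 m and linear speed of jar_orange above 0.3 m/s and contact force between jar_orange and anything else below 0.01 N) or (height (world z) of electrode above 0.03 m and linear speed of electrode above 0.3 m/s and contact force between electrode and anything else below 0.01 N)).
It also fails if it takes over 128 s, if anything falls off the work surface, if the arm or the gripper's body presses on something with over 40 N, if the wrist force passes 120 N, or if a joint passes its speed limit or range.

## Working session

There is one attempt and no reset: what is moved stays moved. The work goes in short steps, Python scripts to look and compute and a tool call to move; the robot and the scene stay as the last step left them, time stands still between calls to the robot, and variables do not carry over. Pictures are saved under pics/ and viewed, at most 14 in all, crops included, and the job is handed in when it is done.

Besides the shell and the picture viewer there is one more tool, called after "Request:" in YAML: its name, and indented under it one key for each argument. send_rows: Moves the arm, as the interface text tells. Its arguments: {"type":"object","properties":{"commands":{"type":"string"},"grip_force":{"type":"number"}},"required":["commands"]}

```bash
mkdir -p pics; ls; python3 - <<'E'
from station import readout, cams
import cv2,pickle
print(readout.sense())
for n in("top","side"):
    s=cams.snapshot(n); pickle.dump(s,open(n+'.pkl','wb'))
    print(n,s["intrinsics"],s["eye"],s["rotation"])
    cv2.imwrite(f'pics/{n}0.png',cv2.resize(s["pixels"][:,:,::-1],(800,600),interpolation=cv2.INTER_CUBIC))
E
```

```text
pics
{'t': 0.0, 'q': array([ 1.06646917e+00,  5.28478749e-01,  1.43391225e+00, -5.82780298e-06,
        1.18139564e+00, -1.78540301e-01]), 'qd': array([-1.54015509e-03,  3.60477882e-04,  2.17225896e-04, -1.31482621e-03,
        7.44201382e-04, -1.17644554e-05]), 'tau': array([-9.39796664e-04, -4.42355990e+01, -1.78019536e+01, -1.00753703e-04,
        8.44206254e-03, -1.89347827e-05]), 'tcp_pos': array([0.19968581, 0.59149918, 0.23832271]), 'tool_rot': array([ 1.62172814e-01,  9.86761762e-01, -1.03457419e-03, -3.64777184e-04]), 'force': array([ 0.40181853, -0.04297772, -0.81369925]), 'ft_torque': array([-0.05733546,  0.00208125,  0.0066505 ]), 'gripper_force': 0.0, 'finger_gap': 1.0008345775466425}
top [[406.70445666   0.         252.9961024 ]
 [  0.         406.70445666 193.79444033]
 [  0.           0.           1.        ]] [0.3296655  0.01095784 0.88604122] [-0.69519132  0.71306746 -0.0644228   0.06398072]
side [[449.73470541   0.         253.25353519]
 [  0.         449.73470541 194.3310687 ]
 [  0.           0.           1.        ]] [0.37344384 0.67818488 0.71050158] [-0.07169789  0.91647401 -0.39153556  0.04043153]
```

View pics/top0.png

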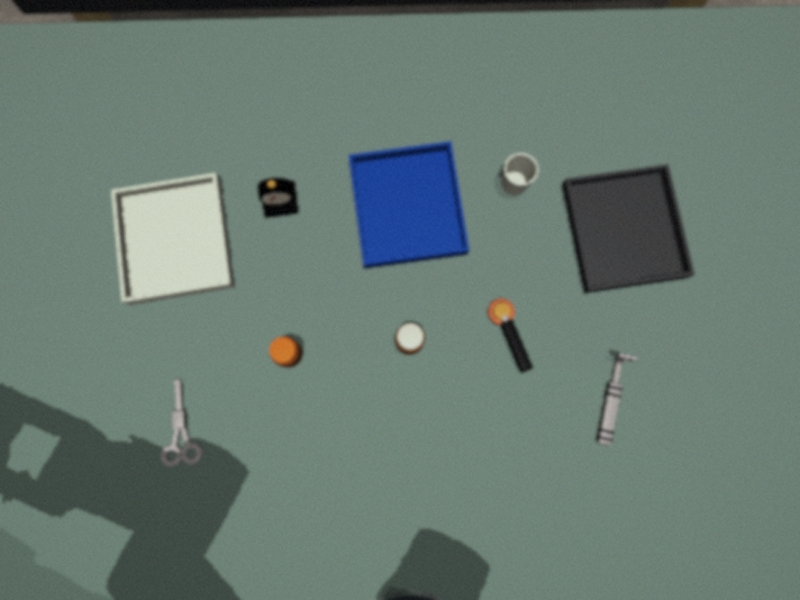

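View pics/side0.png

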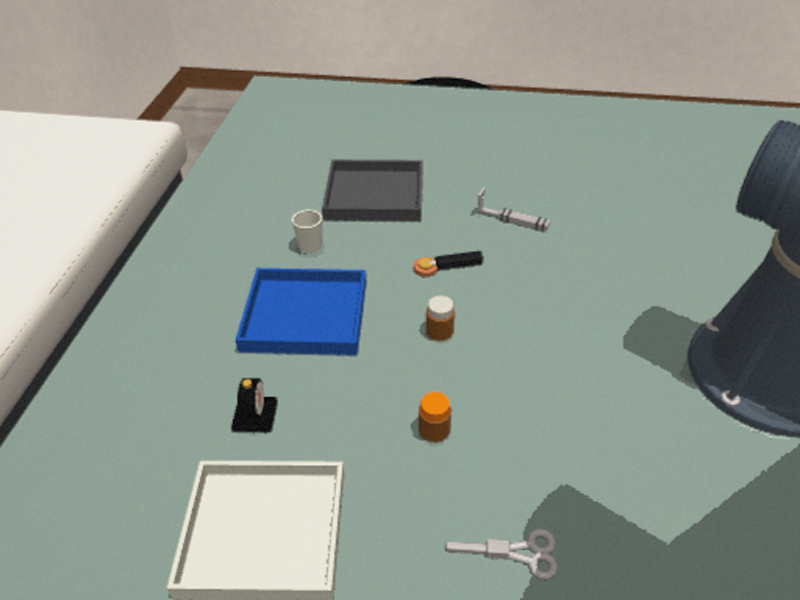

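```bash
cat > h.py <<'E'
import numpy as np
from scipy.spatial.transform import Rotation as R
def ray(s,p,z,sc=1.5625):
    """pixel p in an sc-times enlarged picture -> world point at height z"""
    u=(np.array(p,float)+.5)/sc-.5
    d=R.from_quat(s["rotation"]).apply(np.linalg.solve(s["intrinsics"],[u[0],u[1],1]))
    e=np.array(s["eye"]); return e+d*(z-e[2])/d[2]
E
python3 - <<'E'
from h import *; import pickle
T=pickle.load(open('top.pkl','rb'));S=pickle.load(open('side.pkl','rb'))
np.set_printoptions(precision=4,suppress=True)
for n,t,s,z in [("ftip",(178,381),(447,547),.006),("fbox",(179,419),(497,546),.014),("fr1",(171,456),(544,566),.008),("fr2",(191,453),(541,541),.008),
 ("rh1",(615,386),(503,213),.014),("rh2",(605,441),(548,223),.014),("rblade",(622,356),(482,190),.043),
 ("edisc",(502,311),(427,265),.012),("eend",(527,368),(482,257),.018),("jw",(410,336),(441,305),.054),("jo",(284,350),(435,401),.054),
 ("cup",(521,168),(308,216),.055),
 ("w1",(111,190),(176,594),.025),("w2",(218,174),(198,462),.025),("w3",(233,285),(343,463),.025),("w4",(124,302),(335,597),.025),
 ("b1",(349,155),(239,343),.025),("b2",(450,143),(257,269),.025),("b3",(468,252),(366,271),.025),("b4",(364,267),(359,345),.025),
 ("s1",(563,181),(324,211),.025),("s2",(668,166),(333,161),.025),("s3",(693,274),(423,161),.025),("s4",(586,292),(422,211),.025)]:
    print(n,ray(T,t,z)[:2],ray(S,s,z)[:2])
E
```

```text
ftip [0.39   0.3108] [0.3915 0.3135]
fbox [0.3383 0.3048] [0.3395 0.3085]
fr1 [0.2896 0.3159] [0.2898 0.32  ]
fr2 [0.2928 0.2891] [0.2933 0.2924]
rh1 [ 0.3676 -0.2874] [ 0.3652 -0.2808]
rh2 [ 0.2948 -0.2676] [ 0.2917 -0.2636]
rblade [ 0.4056 -0.2903] [ 0.4033 -0.2999]
edisc [ 0.4753 -0.1397] [ 0.4724 -0.1341]
eend [ 0.3948 -0.1684] [ 0.3908 -0.1578]
jw [ 0.438  -0.0094] [ 0.4369 -0.0057]
jo [0.4237 0.1566] [0.4247 0.1582]
cup [ 0.668  -0.1697] [ 0.6656 -0.1744]
w1 [0.6622 0.4098] [0.6509 0.414 ]
w2 [0.6823 0.2579] [0.6853 0.264 ]
w3 [0.5192 0.233 ] [0.5198 0.24  ]
w4 [0.4991 0.3828] [0.4941 0.3924]
b1 [0.7064 0.07  ] [0.6991 0.0766]
b2 [ 0.721  -0.0761] [ 0.7215 -0.0736]
b3 [ 0.558  -0.0946] [ 0.5586 -0.0925]
b4 [0.5402 0.0511] [0.5387 0.0565]
s1 [ 0.659 -0.235] [ 0.6563 -0.2304]
s2 [ 0.6777 -0.387 ] [ 0.676  -0.3806]
s3 [ 0.5185 -0.4054] [ 0.5155 -0.4025]
s4 [ 0.4968 -0.2549] [ 0.4966 -0.2528]
```

Request:
send_rows:
  commands: "85 0 0 .9 -.967;85 0 0 .9 -.967;85 0 0 .9 -.967;85 0 0 .9 -.967;85 0 0 .9 -.967;85 0 0 .9 -.967"
  grip_force: 40

```text
t: 0.6
tcp_pos: [0.1998, 0.5918, 0.13]
tool_rot: [-0.041, 0.999, -0.0, -0.0]
force: [0.4, -0.1, 0.0]
finger_gap: 0.994
gripper_force: 0.0
```

Request:
send_rows:
  commands: "85 -.384 -.981 0 0;85 -.384 -.981 0 0;85 -.384 -.981 0 0;85 -.384 -.981 0 0;85 -.384 -.981 0 0;85 -.384 -.981 0 0;85 -.384 -.981 0 0;85 -.384 -.981 0 0;85 -.384 -.981 0 0;85 -.384 -.981 0 0;85 -.384 -.981 0 0;85 -.384 -.981 0 0;85 -.384 -.981 0 0;85 -.384 -.981 0 0;85 -.384 -.981 0 0;85 0 0 0 0;85 0 0 0 0"

```text
t: 2.02
tcp_pos: [0.3385, 0.3073, 0.1312]
tool_rot: [-0.038, 0.999, 0.0, -0.0]
force: [-0.7, 0.4, -0.0]
finger_gap: 0.992
gripper_force: 0.0
```

```bash
cat >> h.py <<'E'
def go(x,y,z,psi=None):
    from station import readout
    s=readout.sense(); p=s["tcp_pos"]; r=R.from_quat(s["tool_rot"]).as_matrix()
    c=np.degrees(np.arctan2(r[1,0],r[0,0]))%360
    a=np.radians(c if psi is None else psi); d=np.array([x,y,z])-p
    sp=0 if psi is None else -(psi-c)/4
    X=np.array([d[0]*np.cos(a)+d[1]*np.sin(a), d[0]*np.sin(a)-d[1]*np.cos(a), -d[2]])/.02
    print("pos",p.round(4),"psi",c.round(2),"t",round(s["t"],2),"gap",round(s["finger_gap"]*85.4,1),"F",np.round(s["force"],1),s["gripper_force"])
    print("shares spin first: spin",round(sp,2),"xyz",X.round(2))
E
python3 - <<'E'
from h import *; from station import cams; import cv2,pickle
go(.338,.307,.012,184.5)
s=cams.snapshot("wrist"); pickle.dump(s,open('w1.pkl','wb'))
cv2.imwrite('pics/w1.png',s["pixels"][:,:,::-1])
E
```

```text
pos [0.3385 0.3073 0.1312] psi 184.39 t 2.02 gap 84.7 F [-0.7  0.4 -0. ] 0.0
shares spin first: spin -0.03 xyz [ 0.03 -0.01  5.96]
```

View pics/w1.png

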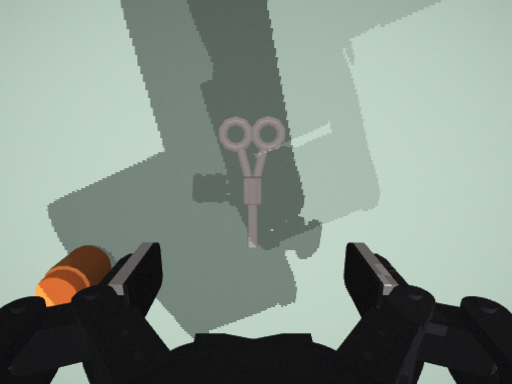

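Wrist view: forceps box joint at (252,190), jaw tip (252,244), rings at (236,134) and (268,134), centred between the fingers.

```bash
python3 - <<'E'
from h import *; import pickle
s=pickle.load(open('w1.pkl','rb'))
for p,z in(((252,190),.014),((252.5,246),.006),((236,134),.008),((268,134),.008)): print(ray(s,p,z,1))
E
```

```text
[0.33835338 0.30616997 0.014     ]
[0.39336372 0.31080729 0.006     ]
[0.29356108 0.28957531 0.008     ]
[0.29154544 0.31573759 0.008     ]
```

Request:
send_rows:
  commands: "60 0 0 1 0;50 0 0 1 0;50 0 0 1 0;50 0 0 1 0;50 0 0 .8 0;50 0 0 .6 0;50 0 0 .5 0;50 0 0 0 0;30 0 0 0 0;15 0 0 0 0;10 0 0 0 0;10 0 0 0 0;10 0 0 0 0;10 0 0 0 0"

```text
t: 3.23
tcp_pos: [0.3385, 0.3082, 0.0141]
tool_rot: [-0.039, 0.999, 0.0, 0.001]
force: [-1.2, -0.0, 6.0]
finger_gap: 0.173
gripper_force: 40.0
```

```bash
python3 - <<'E'
from h import *; go(.338,.306,.12)
E
```

```text
pos [0.3385 0.3082 0.0141] psi 184.53 t 3.23 gap 14.7 F [-1.2 -0.   6. ] 40.041330456733704
shares spin first: spin 0 xyz [ 0.03 -0.11 -5.29]
```

Request:
send_rows:
  commands: "10 0 0 -.4 0;10 0 0 -.8 0;10 0 0 -1 0;10 0 0 -1 -.3;10 0 0 -1 -.3;10 0 0 -1 0;10 0 0 -.5 0;10 0 0 0 0"

```text
t: 3.9
tcp_pos: [0.3393, 0.3084, 0.1297]
tool_rot: [-0.061, 0.998, 0.001, 0.002]
force: [0.9, 0.7, -1.2]
finger_gap: 0.173
gripper_force: 39.2
```

```bash
python3 - <<'E'
from h import *; go(.586,-.2864,.125,187)
E
```

```text
pos [0.3393 0.3084 0.1297] psi 186.94 t 3.9 gap 14.8 F [ 0.9  0.7 -1.2] 39.219045639038086
shares spin first: spin -0.01 xyz [ -8.62 -31.02   0.24]
```

Request:
send_rows:
  commands: "10 -.127 -.456 0 0;10 -.2535 -.912 0 0;10 -.2535 -.912 0 0;10 -.2535 -.912 0 0;10 -.2535 -.912 0 0;10 -.2535 -.912 0 0;10 -.2535 -.912 0 0;10 -.2535 -.912 0 0;10 -.2535 -.912 0 0;10 -.2535 -.912 0 0;10 -.2535 -.912 0 0;10 -.2535 -.912 0 0;10 -.2535 -.912 0 0;10 -.2535 -.912 0 0;10 -.2535 -.912 0 0;10 -.2535 -.912 0 0;10 -.2535 -.912 0 0;10 -.2535 -.912 0 0"

```text
t: 5.4
tcp_pos: [0.4638, 0.0003, 0.1261]
tool_rot: [-0.06, 0.998, 0.0, -0.002]
force: [0.4, 0.1, -2.1]
finger_gap: 0.17
gripper_force: 39.2
```

Request:
send_rows:
  commands: "10 -.2535 -.912 0 0;10 -.2535 -.912 0 0;10 -.2535 -.912 0 0;10 -.2535 -.912 0 0;10 -.2535 -.912 0 0;10 -.2535 -.912 0 0;10 -.2535 -.912 0 0;10 -.2535 -.912 0 0;10 -.2535 -.912 0 0;10 -.2535 -.912 0 0;10 -.2535 -.912 0 0;10 -.2535 -.912 0 0;10 -.2535 -.912 0 0;10 -.2535 -.912 0 0;10 -.2535 -.912 0 0;10 -.2535 -.912 0 0;10 -.127 -.456 0 0;10 0 0 0 0;10 0 0 0 0"

```text
t: 6.98
tcp_pos: [0.5829, -0.2867, 0.1259]
tool_rot: [-0.06, 0.998, 0.001, -0.001]
force: [-1.0, -0.1, -1.6]
finger_gap: 0.172
gripper_force: 39.2
```

```bash
python3 - <<'E'
from h import *; from station import cams; import cv2,pickle
go(.586,-.2864,.02,187)
s=cams.snapshot("wrist"); pickle.dump(s,open('w2.pkl','wb'))
cv2.imwrite('pics/w2.png',s["pixels"][:,:,::-1])
E
```

```text
pos [ 0.5829 -0.2867  0.1259] psi 186.88 t 6.98 gap 14.7 F [-1.  -0.1 -1.6] 39.19227719306946
shares spin first: spin -0.03 xyz [-0.15 -0.01  5.3 ]
```

View pics/w2.png

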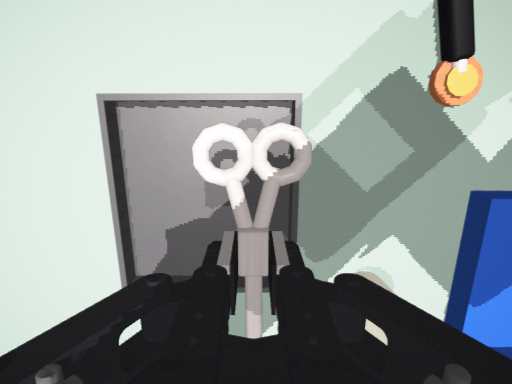

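Forceps held straight, rings at (222,155),(282,155); tray rim corners (98,95), (301,95), lower right rim (299,290).

```bash
python3 - <<'E'
from h import *; import pickle
s=pickle.load(open('w2.pkl','rb'))
a,b,c,d=[ray(s,p,.025,1)[:2] for p in((98,95),(301,95),(299,290),(125,291))]
print(a,b,c,d,np.linalg.norm(a-b))
v=(b-a);print("psi yaw", np.degrees(np.arctan2(-v[0],v[1])))
E
```

```text
[ 0.52094417 -0.40731634] [ 0.50328014 -0.26128646] [ 0.66241085 -0.23697745] [ 0.68126199 -0.38636342] 0.14709434033465474
psi yaw 6.897089188936163
```

Request:
send_rows:
  commands: "10 -.13 -.07 .5 0;10 -.12 -.06 1 0;10 0 0 1 0;10 0 0 1 0;10 0 0 .8 0;10 0 0 .5 0;10 0 0 .3 0;10 0 0 .15 0;10 0 0 0.05 0;10 0 0 0 0;10 0 0 0 0"

```text
t: 7.95
tcp_pos: [0.5901, -0.2893, 0.0223]
tool_rot: [-0.061, 0.998, -0.001, 0.001]
force: [-0.1, -0.6, -0.8]
finger_gap: 0.17
gripper_force: 39.2
```

Request:
send_rows:
  commands: "10 0 0 .06 0;10 0 0 .06 0;10 0 0 .05 0;10 0 0 0 0;10 0 0 0 0"

```text
t: 8.37
tcp_pos: [0.5899, -0.2892, 0.0192]
tool_rot: [-0.061, 0.998, -0.0, 0.0]
force: [-1.1, 0.3, 5.7]
finger_gap: 0.176
gripper_force: 39.9
```

Request:
send_rows:
  commands: "20 0 0 0 0;26 0 0 0 0;32 0 0 0 0;32 0 0 0 0;32 0 0 -.3 0;32 0 0 -.6 0;32 0 0 -1 0;32 0 0 -1 0;50 0 0 -1 0;85 0 0 -1 0;85 0 0 -.5 0"

```text
t: 9.28
tcp_pos: [0.5909, -0.2898, 0.1298]
tool_rot: [-0.061, 0.998, -0.002, 0.002]
force: [0.3, 0.4, 0.8]
finger_gap: 0.783
gripper_force: 0.0
```

```bash
python3 - <<'E'
from h import *; go(.347,-.2795,.12,165)
E
```

```text
pos [ 0.5909 -0.2898  0.1298] psi 186.95 t 9.28 gap 66.9 F [0.3 0.4 0.8] 0.0
shares spin first: spin 5.49 xyz [11.91 -2.66  0.49]
```

Request:
send_rows:
  commands: "85 0 0 0 .915;85 0 0 0 .915;85 0 0 0 .915;85 0 0 0 .915;85 0 0 0 .915;85 0 0 0 .915;85 .916 -.205 0 0;85 .916 -.205 0 0;85 .916 -.205 0 0;85 .916 -.205 0 0;85 .916 -.205 0 0;85 .916 -.205 0 0;85 .916 -.205 0 0;85 .916 -.205 0 0;85 .916 -.205 0 0;85 .916 -.205 0 0;85 .916 -.205 0 0;85 .916 -.205 0 0;85 .916 -.205 0 0;85 0 0 0 0"

```text
t: 10.95
tcp_pos: [0.3426, -0.277, 0.1261]
tool_rot: [0.132, 0.991, 0.001, -0.002]
force: [-0.5, 0.8, -0.3]
finger_gap: 0.995
gripper_force: 0.0
```

```bash
python3 - <<'E'
from h import *; from station import cams; import cv2,pickle
from station import readout
go(.347,-.2795,.013,165)
s=cams.snapshot("wrist"); pickle.dump(s,open('w3.pkl','wb'))
cv2.imwrite('pics/w3.png',s["pixels"][:,:,::-1])
E
```

```text
pos [ 0.3426 -0.277   0.1261] psi 164.88 t 10.95 gap 85.0 F [-0.5  0.8 -0.3] 0.0
shares spin first: spin -0.03 xyz [-0.24 -0.06  5.65]
```

View pics/w3.png

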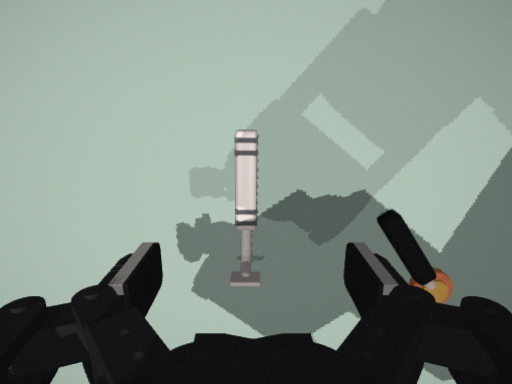

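Retractor: handle ends at (246,130) and (246,226), blade at (245,279); aligned. Electrode: handle end (390,217), disc (437,285).

```bash
python3 - <<'E'
from h import *; import pickle
s=pickle.load(open('w3.pkl','rb'))
for p,z in(((246,130),.014),((246,227),.014),((245,282),.043),((390,217),.018),((437,287),.012)): print(ray(s,p,z,1))
go(.3455,-.277,.013)
E
```

```text
[ 0.2926632 -0.2688276  0.014    ]
[ 0.37093907 -0.29045865  0.014     ]
[ 0.40472079 -0.30004721  0.043     ]
[ 0.39217213 -0.17195133  0.018     ]
[ 0.47366723 -0.13822971  0.012     ]
pos [ 0.3444 -0.2782  0.1262] psi 164.86 t 11.0 gap 85.0 F [ 0.3  1.  -0.1] 0.0
shares spin first: spin 0 xyz [-0.04  0.07  5.66]
```

Request:
send_rows:
  commands: "60 -.15 -.18 .8 0;50 0 0 1 0;50 0 0 1 0;50 0 0 1 0;50 0 0 .8 0;50 0 0 .6 0;50 0 0 .35 0;50 0 0 0 0;30 0 0 0 0;20 0 0 0 0;10 0 0 0 0;10 0 0 0 0;10 0 0 0 0;10 0 0 0 0"

```text
t: 12.17
tcp_pos: [0.3482, -0.2835, 0.0158]
tool_rot: [0.131, 0.991, -0.001, 0.001]
force: [1.3, 1.1, 7.4]
finger_gap: 0.196
gripper_force: 40.4
```

Request:
send_rows:
  commands: "10 0 0 -.4 0;10 0 0 -.8 0;10 0 0 -1 -.9;10 0 0 -1 -.9;10 0 0 -1 -.9;10 0 0 -1 -.9;10 0 0 -.4 -.9;10 0 0 0 -.9;10 0 0 0 -.1;10 0 0 0 0"

```text
t: 13.0
tcp_pos: [0.3473, -0.2826, 0.1273]
tool_rot: [-0.06, 0.998, 0.0, -0.0]
force: [-0.4, -0.4, -1.0]
finger_gap: 0.193
gripper_force: 39.6
```

```bash
python3 - <<'E'
from h import *; go(.5914,-.357,.13,187)
E
```

```text
pos [ 0.3473 -0.2826  0.1273] psi 186.91 t 13.0 gap 16.5 F [-0.4 -0.4 -1. ] 39.59962606430054
shares spin first: spin -0.02 xyz [-11.66  -5.18  -0.14]
```

Request:
send_rows:
  commands: "10 -.45 -.2 0 0;10 -.897 -.398 0 0;10 -.897 -.398 0 0;10 -.897 -.398 0 0;10 -.897 -.398 0 0;10 -.897 -.398 0 0;10 -.897 -.398 0 0;10 -.897 -.398 0 0;10 -.897 -.398 0 0;10 -.897 -.398 0 0;10 -.897 -.398 0 0;10 -.897 -.398 0 0;10 -.897 -.398 0 0;10 -.45 -.2 0 0;10 0 0 0 0;10 0 0 0 0"

```text
t: 14.33
tcp_pos: [0.5918, -0.3567, 0.1257]
tool_rot: [-0.061, 0.998, 0.001, -0.001]
force: [-0.3, 0.6, -1.1]
finger_gap: 0.197
gripper_force: 39.6
```

```bash
python3 - <<'E'
from h import *; from station import cams; import cv2,pickle
go(.5914,-.357,.0208,187)
s=cams.snapshot("wrist"); pickle.dump(s,open('w4.pkl','wb'))
cv2.imwrite('pics/w4.png',s["pixels"][:,:,::-1])
E
```

```text
pos [ 0.5918 -0.3567  0.1257] psi 186.98 t 14.33 gap 16.8 F [-0.3  0.6 -1.1] 39.58742380142212
shares spin first: spin -0.0 xyz [ 0.02 -0.01  5.24]
```

View pics/w4.png

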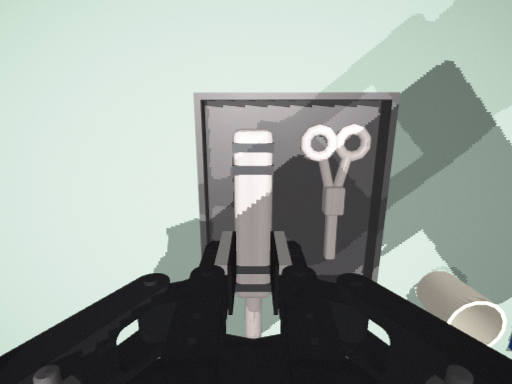

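Forceps lie flat in the tray (box at (334,200)); the retractor is held straight left of it with clear space to both wall and forceps.

Request:
send_rows:
  commands: "10 0 0 .5 0;10 0 0 1 0;10 0 0 1 0;10 0 0 1 0;10 0 0 .8 0;10 0 0 .5 0;10 0 0 .2 0;10 0 0 .08 0;10 0 0 0.08 0;10 0 0 0.05 0;10 0 0 0 0;10 0 0 0 0"

```text
t: 15.38
tcp_pos: [0.5922, -0.3577, 0.0237]
tool_rot: [-0.061, 0.998, -0.001, 0.001]
force: [-0.5, -0.4, -1.5]
finger_gap: 0.192
gripper_force: 39.6
```

Request:
send_rows:
  commands: "10 0 0 .06 0;10 0 0 .06 0;10 0 0 .05 0;10 0 0 0 0;10 0 0 0 0"

```text
t: 15.8
tcp_pos: [0.5921, -0.3576, 0.0209]
tool_rot: [-0.061, 0.998, -0.0, 0.0]
force: [-1.4, 0.8, 6.1]
finger_gap: 0.194
gripper_force: 40.3
```

Request:
send_rows:
  commands: "22 0 0 0 0;27 0 0 0 0;30 0 0 0 0;30 0 0 0 0;30 0 0 -.3 0;30 0 0 -.6 0;30 0 0 -1 0;30 0 0 -1 0;50 0 0 -1 0;85 0 0 -1 -.75;85 0 0 -.5 -.75;85 0 0 0 -.75;85 0 0 0 -.75;85 0 0 0 0"

```text
t: 16.97
tcp_pos: [0.5922, -0.3576, 0.1291]
tool_rot: [-0.165, 0.986, -0.001, 0.001]
force: [0.1, 0.1, -0.1]
finger_gap: 1.0
gripper_force: 0.0
```

```bash
python3 - <<'E'
from h import *; go(.4265,-.153,.13,199)
E
```

```text
pos [ 0.5922 -0.3576  0.1291] psi 199.04 t 16.97 gap 85.4 F [ 0.1  0.1 -0.1] 0.0
shares spin first: spin 0.01 xyz [ 4.5  12.37 -0.04]
```

Request:
send_rows:
  commands: "85 .32 .883 0 0;85 .32 .883 0 0;85 .32 .883 0 0;85 .32 .883 0 0;85 .32 .883 0 0;85 .32 .883 0 0;85 .32 .883 0 0;85 .32 .883 0 0;85 .32 .883 0 0;85 .32 .883 0 0;85 .32 .883 0 0;85 .32 .883 0 0;85 .32 .883 0 0;85 .32 .883 0 0;85 0 0 0 0;85 0 0 0 0"

```text
t: 18.3
tcp_pos: [0.4267, -0.1525, 0.1278]
tool_rot: [-0.165, 0.986, -0.0, 0.0]
force: [1.5, -0.1, 0.5]
finger_gap: 0.995
gripper_force: 0.0
```

```bash
python3 - <<'E'
from h import *; from station import cams; import cv2,pickle
go(.4265,-.153,.015,199)
s=cams.snapshot("wrist"); pickle.dump(s,open('w5.pkl','wb'))
cv2.imwrite('pics/w5.png',s["pixels"][:,:,::-1])
E
```

```text
pos [ 0.4267 -0.1525  0.1278] psi 198.98 t 18.3 gap 85.0 F [ 1.5 -0.1  0.5] 0.0
shares spin first: spin -0.0 xyz [ 0.02 -0.02  5.64]
```

View pics/w5.png

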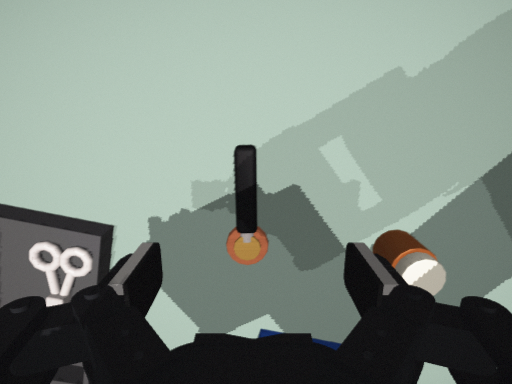

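Electrode: handle end (246,146), disc centre (247,245), well aligned with the tool.

```bash
python3 - <<'E'
from h import *; import pickle
s=pickle.load(open('w5.pkl','rb'))
a=ray(s,(246,146),.018,1);b=ray(s,(247,246),.01,1);print(a,b,np.degrees(np.arctan2(*(b-a)[1::-1])))
u=(b-a)/np.linalg.norm((b-a)[:2]);o=(a+u*.037+b-u*.052)/2;print(o)
go(o[0],o[1],.016)
E
```

```text
[ 0.39277408 -0.17059854  0.018     ] [ 0.47737234 -0.14129573  0.01      ] 19.104861840286517
[ 0.4279863  -0.15840187  0.01467017]
pos [ 0.4278 -0.1535  0.1279] psi 198.96 t 18.35 gap 85.0 F [ 0.5 -0.9  1.1] 0.0
shares spin first: spin 0 xyz [ 0.07 -0.23  5.6 ]
```

Request:
send_rows:
  commands: "60 .07 -.2 .8 0;50 0 0 1 0;50 0 0 1 0;50 0 0 1 0;50 0 0 .8 0;50 0 0 .6 0;50 0 0 .35 0;50 0 0 0 0;30 0 0 0 0;20 0 0 0 0;10 0 0 0 0;10 0 0 0 0;10 0 0 0 0;10 0 0 0 0"

```text
t: 19.52
tcp_pos: [0.4273, -0.1574, 0.0172]
tool_rot: [-0.165, 0.986, -0.001, 0.001]
force: [-0.6, -0.6, 5.7]
finger_gap: 0.197
gripper_force: 40.2
```

Request:
send_rows:
  commands: "10 0 0 -.4 0;10 0 0 -.8 0;10 0 0 -1 .8;10 0 0 -1 .8;10 0 0 -1 .8;10 0 0 -1 .7;10 0 0 -.4 0;10 0 0 0 0;10 0 0 0 0"

```text
t: 20.27
tcp_pos: [0.4264, -0.1568, 0.1284]
tool_rot: [-0.058, 0.998, -0.0, 0.0]
force: [-0.5, 0.0, -1.2]
finger_gap: 0.192
gripper_force: 39.4
```

```bash
python3 - <<'E'
from h import *; go(.615,-.012,.13,186.5)
E
```

```text
pos [ 0.4264 -0.1568  0.1284] psi 186.64 t 20.27 gap 16.4 F [-0.5  0.  -1.2] 39.37359273433685
shares spin first: spin 0.04 xyz [-10.19   6.12  -0.08]
```

Request:
send_rows:
  commands: "10 -.425 .255 0 0;10 -.85 .51 0 0;10 -.85 .51 0 0;10 -.85 .51 0 0;10 -.85 .51 0 0;10 -.85 .51 0 0;10 -.85 .51 0 0;10 -.85 .51 0 0;10 -.85 .51 0 0;10 -.85 .51 0 0;10 -.85 .51 0 0;10 -.85 .51 0 0;10 -.425 .255 0 0;10 0 0 .5 0;10 0 0 1 0;10 0 0 1 0;10 0 0 1 0;10 0 0 .7 0;10 0 0 .4 0;10 0 0 0 0"

```text
t: 21.93
tcp_pos: [0.6123, -0.012, 0.0332]
tool_rot: [-0.057, 0.998, 0.001, -0.003]
force: [-0.3, 0.3, -0.5]
finger_gap: 0.199
gripper_force: 39.3
```

```bash
python3 - <<'E'
from h import *; go(.615,-.012,.0222,186.5)
E
```

```text
pos [ 0.6123 -0.012   0.0332] psi 186.55 t 21.93 gap 17.0 F [-0.3  0.3 -0.5] 39.34553503990173
shares spin first: spin 0.01 xyz [-0.13 -0.02  0.55]
```

Request:
send_rows:
  commands: "10 -.1 0 .2 0;10 0 0 .15 0;10 0 0 .06 0;10 0 0 .06 0;10 0 0 .05 0;10 0 0 0 0;10 0 0 0 0"

```text
t: 22.52
tcp_pos: [0.6173, -0.0117, 0.0263]
tool_rot: [-0.057, 0.998, -0.0, 0.0]
force: [1.3, 0.1, -0.6]
finger_gap: 0.198
gripper_force: 39.4
```

Request:
send_rows:
  commands: "10 0 0 .06 0;10 0 0 .06 0;10 0 0 .05 0;10 0 0 .04 0;10 0 0 0 0;10 0 0 0 0"

```text
t: 23.02
tcp_pos: [0.6172, -0.0117, 0.0222]
tool_rot: [-0.057, 0.998, -0.0, 0.0]
force: [-1.2, -0.5, 4.3]
finger_gap: 0.199
gripper_force: 39.9
```

Request:
send_rows:
  commands: "22 0 0 0 0;27 0 0 0 0;30 0 0 0 0;30 0 0 0 0;30 0 0 -.3 0;30 0 0 -.6 0;30 0 0 -1 0;30 0 0 -1 0;50 0 0 -1 0;85 0 0 -1 -.5;85 0 0 -.5 0;85 0 0 0 0;85 0 0 0 0"

```text
t: 24.1
tcp_pos: [0.6174, -0.0117, 0.1305]
tool_rot: [-0.074, 0.997, -0.0, 0.001]
force: [0.2, -0.2, 0.0]
finger_gap: 0.994
gripper_force: 0.0
```

```bash
python3 - <<'E'
from h import *; from station import cams; import cv2,pickle
go(.4375,-.0075,.12,188.5)
T=cams.snapshot("wrist")
cv2.imwrite('pics/w6.png',T["pixels"][:,:,::-1])
E
```

```text
pos [ 0.6174 -0.0117  0.1305] psi 188.54 t 24.1 gap 84.9 F [ 0.2 -0.2  0. ] 0.0
shares spin first: spin 0.01 xyz [8.87 1.54 0.53]
```

View pics/w6.png

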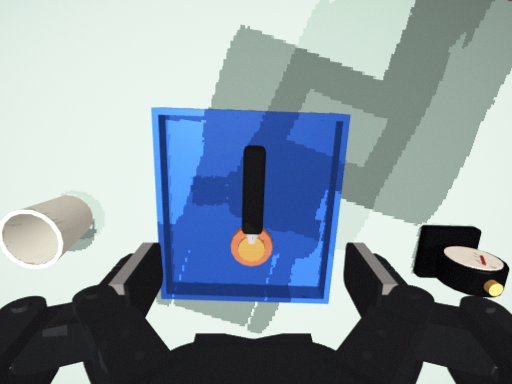

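The electrode lies flat inside the blue tray (handle (254,190), disc (251,246)); cup and meter undisturbed. On to the white-capped jar.

Request:
send_rows:
  commands: "85 .887 .154 0 0;85 .887 .154 0 0;85 .887 .154 0 0;85 .887 .154 0 0;85 .887 .154 0 0;85 .887 .154 0 0;85 .887 .154 0 0;85 .887 .154 0 0;85 .887 .154 0 0;85 .887 .154 0 0;85 0 0 0 0;85 0 0 0 0"

```text
t: 25.15
tcp_pos: [0.4362, -0.0075, 0.1289]
tool_rot: [-0.074, 0.997, 0.0, -0.001]
force: [0.7, 0.0, -0.9]
finger_gap: 0.996
gripper_force: 0.0
```

```bash
python3 - <<'E'
from h import *; from station import cams; import cv2,pickle
go(.4375,-.0075,.02,188.5)
s=cams.snapshot("wrist"); pickle.dump(s,open('w7.pkl','wb'))
cv2.imwrite('pics/w7.png',s["pixels"][:,:,::-1])
E
```

```text
pos [ 0.4362 -0.0075  0.1289] psi 188.54 t 25.15 gap 85.1 F [ 0.7  0.  -0.9] 0.0
shares spin first: spin 0.01 xyz [-0.07 -0.01  5.45]
```

View pics/w7.png

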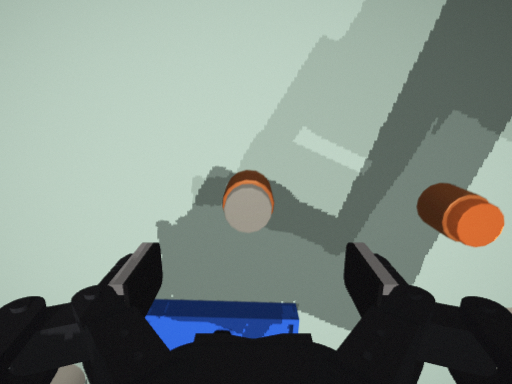

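White-capped jar's cap centre at (248,209); orange cap at (473,221).

```bash
python3 - <<'E'
from h import *; import pickle
s=pickle.load(open('w7.pkl','rb'))
print(ray(s,(248,209),.054,1),ray(s,(473,221),.054,1))
go(.4375,-.009,.02)
E
```

```text
[ 0.43905328 -0.01092253  0.054     ] [0.42398631 0.15073682 0.054     ]
pos [ 0.4378 -0.0079  0.1292] psi 188.55 t 25.2 gap 84.9 F [ 1.9  0.4 -0.6] 0.0
shares spin first: spin 0 xyz [ 0.02 -0.05  5.46]
```

Request:
send_rows:
  commands: "85 0 -.08 .5 0;85 0 0 1 0;85 0 0 1 0;85 0 0 1 0;85 0 0 .9 0;85 0 0 .6 0;85 0 0 .4 0;80 0 0 0 0;65 0 0 0 0;55 0 0 0 0;48 0 0 0 0;44 0 0 0 0;40 0 0 0 0;34 0 0 0 0;34 0 0 0 0;34 0 0 0 0;34 0 0 0 0"

```text
t: 26.62
tcp_pos: [0.438, -0.0095, 0.0226]
tool_rot: [-0.075, 0.997, -0.0, 0.001]
force: [0.2, -1.2, 5.8]
finger_gap: 0.457
gripper_force: 39.7
```

Request:
send_rows:
  commands: "34 0 0 -.3 0;34 0 0 -.6 0;34 0 0 -1 0;34 0 0 -1 0;34 0 0 -1 0;34 0 0 -1 0;34 0 0 -.6 0;34 0 0 -.3 0;34 0 0 0 0;34 0 0 0 0"

```text
t: 27.45
tcp_pos: [0.4372, -0.0092, 0.1378]
tool_rot: [-0.075, 0.997, -0.0, 0.0]
force: [-0.3, 0.1, -1.1]
finger_gap: 0.453
gripper_force: 40.3
```

```bash
python3 - <<'E'
from h import *; go(.6286,.330,.13)
E
```

```text
pos [ 0.4372 -0.0092  0.1378] psi 188.58 t 27.45 gap 38.7 F [-0.3  0.1 -1.1] 40.33932387828827
shares spin first: spin 0 xyz [-12.    15.34   0.39]
```

Request:
send_rows:
  commands: "34 -.25 .32 0 0;34 -.5 .64 0 0;34 -.5 .64 0 0;34 -.5 .64 0 0;34 -.5 .64 0 0;34 -.5 .64 0 0;34 -.5 .64 0 0;34 -.5 .64 0 0;34 -.5 .64 0 0;34 -.5 .64 0 0;34 -.5 .64 0 0;34 -.5 .64 0 0;34 -.5 .64 0 0"

```text
t: 28.53
tcp_pos: [0.5366, 0.1689, 0.1361]
tool_rot: [-0.075, 0.997, 0.0, -0.002]
force: [0.1, -0.4, -0.3]
finger_gap: 0.449
gripper_force: 40.3
```

Request:
send_rows:
  commands: "34 -.5 .64 0 0;34 -.5 .64 0 0;34 -.5 .64 0 0;34 -.5 .64 0 0;34 -.5 .64 0 0;34 -.5 .64 0 0;34 -.5 .64 0 0;34 -.5 .64 0 0;34 -.5 .64 0 0;34 -.5 .64 0 0;34 -.5 .64 0 0;34 -.25 .32 0 0;34 0 0 .5 0;34 0 0 1 0;34 0 0 1 0;34 0 0 .5 0;34 0 0 0 0;34 0 0 0 0"

```text
t: 30.03
tcp_pos: [0.628, 0.3296, 0.0764]
tool_rot: [-0.075, 0.997, -0.0, -0.001]
force: [0.8, 1.5, -1.2]
finger_gap: 0.456
gripper_force: 40.4
```

```bash
python3 - <<'E'
from h import *; from station import cams; import cv2,pickle
go(.6286,.330,.0276)
s=cams.snapshot("side"); pickle.dump(s,open('s2.pkl','wb'))
cv2.imwrite('pics/s2.png',s["pixels"][:,:,::-1])
E
```

```text
pos [0.628  0.3296 0.0764] psi 188.56 t 30.03 gap 38.9 F [ 0.8  1.5 -1.2] 40.35289406776428
shares spin first: spin 0 xyz [-0.03  0.02  2.44]
```

View pics/s2.png

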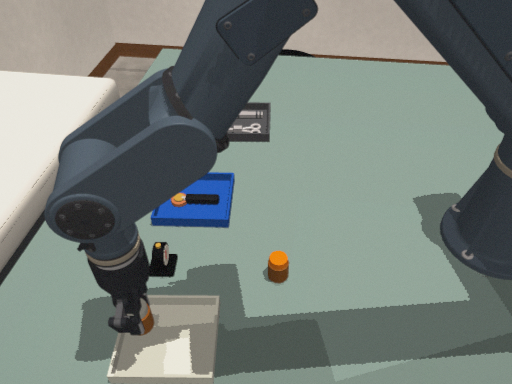

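Jar is held upright above the far part of the white tray ((145,318)), meter clear at (162,258). Lower it.

Request:
send_rows:
  commands: "34 0 0 .6 0;34 0 0 .6 0;34 0 0 .5 0;34 0 0 .3 0;34 0 0 .15 0;34 0 0 .1 0;34 0 0 0 0;34 0 0 0 0"

```text
t: 30.75
tcp_pos: [0.6291, 0.3304, 0.0329]
tool_rot: [-0.075, 0.997, 0.0, 0.0]
force: [0.0, -0.5, -0.8]
finger_gap: 0.453
gripper_force: 40.4
```

Request:
send_rows:
  commands: "34 0 0 .06 0;34 0 0 .06 0;34 0 0 .06 0;34 0 0 .05 0;34 0 0 .03 0;34 0 0 0 0;34 0 0 0 0"

```text
t: 31.33
tcp_pos: [0.6289, 0.3303, 0.0277]
tool_rot: [-0.075, 0.997, -0.0, 0.0]
force: [-0.5, -0.3, 2.1]
finger_gap: 0.454
gripper_force: 40.6
```

Request:
send_rows:
  commands: "42 0 0 0 0;46 0 0 0 0;52 0 0 0 0;58 0 0 0 0;58 0 0 0 0;58 0 0 -.3 0;58 0 0 -.7 0;58 0 0 -1 0;58 0 0 -1 0;70 0 0 -1 0;85 0 0 -1 0;85 0 0 -.3 0;85 0 0 0 0"

```text
t: 32.42
tcp_pos: [0.6307, 0.3309, 0.1372]
tool_rot: [-0.075, 0.997, 0.001, 0.003]
force: [-0.2, 0.9, 0.8]
finger_gap: 0.994
gripper_force: 0.0
```

```bash
python3 - <<'E'
from h import *; from station import cams; import cv2,pickle
go(.424,.155,.13)
s=cams.snapshot("wrist"); pickle.dump(s,open('w8.pkl','wb'))
cv2.imwrite('pics/w8.png',s["pixels"][:,:,::-1])
E
```

```text
pos [0.6307 0.3309 0.1372] psi 188.58 t 32.42 gap 84.9 F [-0.2  0.9  0.8] 0.0
shares spin first: spin 0 xyz [11.53 -7.16  0.36]
```

View pics/w8.png

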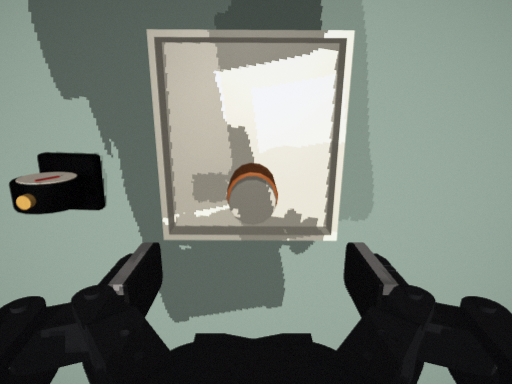

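The white-capped jar stands upright on the white tray floor (252,200). On to the orange one.

Request:
send_rows:
  commands: "85 .824 -.511 0 0;85 .824 -.511 0 0;85 .824 -.511 0 0;85 .824 -.511 0 0;85 .824 -.511 0 0;85 .824 -.511 0 0;85 .824 -.511 0 0;85 .824 -.511 0 0;85 .824 -.511 0 0;85 .824 -.511 0 0;85 .824 -.511 0 0;85 .824 -.511 0 0;85 .824 -.511 0 0;85 .824 -.511 0 0;85 0 0 0 0;85 0 0 0 0"

```text
t: 33.8
tcp_pos: [0.421, 0.154, 0.1328]
tool_rot: [-0.074, 0.997, 0.0, -0.001]
force: [0.3, 0.6, -0.1]
finger_gap: 0.996
gripper_force: 0.0
```

```bash
python3 - <<'E'
from h import *; from station import cams; import cv2
s=cams.snapshot("wrist")
h=cv2.cvtColor(s["pixels"],cv2.COLOR_RGB2HSV)
m=cv2.inRange(h,(5,200,190),(16,255,255))
n,l,st,c=cv2.connectedComponentsWithStats(m)
for i in range(1,n):
    if st[i,4]>300: print(st[i],c[i],ray(s,c[i],.054,1))
go(.424,.155,.02)
E
```

```text
pos [0.4225 0.1544 0.1331] psi 188.54 t 33.85 gap 85.0 F [ 0.7 -0.5 -0.1] 0.0
shares spin first: spin 0 xyz [-0.08  0.02  5.66]
```

Request:
send_rows:
  commands: "85 -.08 .02 .6 0;85 0 0 1 0;85 0 0 1 0;85 0 0 1 0;85 0 0 .9 0;85 0 0 .6 0;85 0 0 .4 0;80 0 0 0 0;65 0 0 0 0;55 0 0 0 0;48 0 0 0 0;44 0 0 0 0;40 0 0 0 0;34 0 0 0 0;34 0 0 0 0;34 0 0 0 0;34 0 0 0 0"

```text
t: 35.27
tcp_pos: [0.4241, 0.1552, 0.0244]
tool_rot: [-0.075, 0.997, 0.0, 0.001]
force: [-0.3, 1.5, 5.6]
finger_gap: 0.457
gripper_force: 39.6
```

Request:
send_rows:
  commands: "34 0 0 -.3 0;34 0 0 -.6 0;34 0 0 -1 0;34 0 0 -1 0;34 0 0 -1 0;34 0 0 -1 0;34 0 0 -.6 0;34 0 0 -.1 0;34 0 0 0 0;34 0 0 0 0"

```text
t: 36.1
tcp_pos: [0.4231, 0.1549, 0.1353]
tool_rot: [-0.075, 0.997, -0.0, -0.0]
force: [0.5, -0.2, -1.5]
finger_gap: 0.454
gripper_force: 40.4
```

```bash
python3 - <<'E'
from h import *; go(.5494,.318,.13)
E
```

```text
pos [0.4231 0.1549 0.1353] psi 188.58 t 36.1 gap 38.8 F [ 0.5 -0.2 -1.5] 40.354151129722595
shares spin first: spin 0 xyz [-7.46  7.12  0.26]
```

Request:
send_rows:
  commands: "34 -.266 .254 0 0;34 -.533 .509 0 0;34 -.533 .509 0 0;34 -.533 .509 0 0;34 -.533 .509 0 0;34 -.533 .509 0 0;34 -.533 .509 0 0;34 -.533 .509 0 0;34 -.533 .509 0 0;34 -.533 .509 0 0;34 -.533 .509 0 0;34 -.533 .509 0 0;34 -.533 .509 0 0;34 -.533 .509 0 0;34 -.266 .254 0 0;34 0 0 0 0;34 0 0 0 0"

```text
t: 37.52
tcp_pos: [0.5491, 0.3181, 0.1343]
tool_rot: [-0.075, 0.997, -0.0, -0.001]
force: [-0.1, 0.2, -1.4]
finger_gap: 0.455
gripper_force: 40.4
```

```bash
python3 - <<'E'
from h import *; from station import cams; import cv2
go(.5494,.318,.0294)
E
```

```text
pos [0.5491 0.3181 0.1343] psi 188.61 t 37.52 gap 38.9 F [-0.1  0.2 -1.4] 40.36649286746979
shares spin first: spin 0 xyz [-0.01 -0.01  5.24]
```

Request:
send_rows:
  commands: "34 0 0 .6 0;34 0 0 1 0;34 0 0 1 0;34 0 0 1 0;34 0 0 .6 0;34 0 0 .4 0;34 0 0 .2 0;34 0 0 .1 0;34 0 0 .05 0;34 0 0 0 0;34 0 0 0 0"

```text
t: 38.43
tcp_pos: [0.5505, 0.3184, 0.0374]
tool_rot: [-0.075, 0.997, 0.0, 0.001]
force: [-0.8, 0.6, -1.2]
finger_gap: 0.452
gripper_force: 40.4
```

Request:
send_rows:
  commands: "34 0 0 .1 0;34 0 0 .1 0;34 0 0 .06 0;34 0 0 .06 0;34 0 0 .05 0;34 0 0 .03 0;34 0 0 .02 0;34 0 0 0 0;34 0 0 0 0"

```text
t: 39.18
tcp_pos: [0.5498, 0.3182, 0.0295]
tool_rot: [-0.075, 0.997, -0.0, 0.0]
force: [-1.8, -1.5, 8.1]
finger_gap: 0.452
gripper_force: 41.3
```

Request:
send_rows:
  commands: "42 0 0 0 0;46 0 0 0 0;52 0 0 0 0;58 0 0 0 0;58 0 0 0 0;58 0 0 -.3 0;58 0 0 -.7 0;58 0 0 -1 0;58 0 0 -1 0;58 0 0 -1 0;70 0 0 -1 0;85 0 0 -1 0;85 0 0 -.5 0;85 0 0 0 0"

```text
t: 40.35
tcp_pos: [0.5518, 0.3189, 0.162]
tool_rot: [-0.075, 0.997, 0.001, 0.003]
force: [0.1, 0.6, -0.9]
finger_gap: 0.992
gripper_force: 0.0
```

```bash
python3 - <<'E'
from station import cams; import cv2
a=cams.snapshot("wrist")["pixels"];b=cams.snapshot("top")["pixels"]
cv2.imwrite('pics/fin.png',cv2.resize(cv2.hconcat([a,b])[:,:,::-1],(800,300),interpolation=cv2.INTER_AREA))
E
```

```text
(no output)
```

View pics/fin.png

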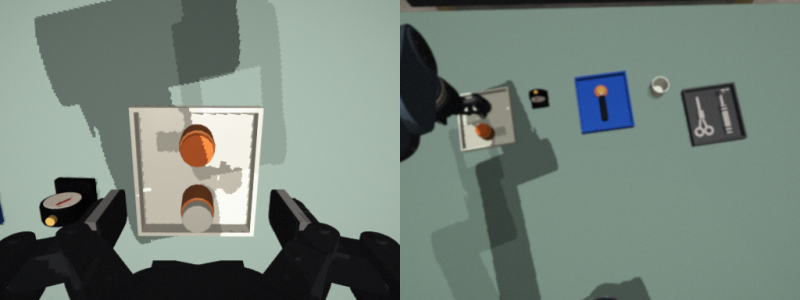

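Both jars stand upright in the white tray ((197,147) and (197,210)). The electrode is in blue, and the forceps and retractor lie side by side in steel, with the cup and meter in place. Handing in.

```bash
python3 -c "
from station import sign_off
print(sign_off())"
```

```text
the job is handed in; nothing more can be done
None
```

All five items are in their trays (forceps and retractor in steel, both jars upright in white, electrode in blue), the cup and meter look undisturbed in the last pictures, and I handed the job in at about 40 s; no verdict was returned.

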